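# Tighten the grinder blade, fit the lid and hold it on pulse

## Robot

A 7-joint arm with a two-finger parallel gripper is mounted at the origin on the work surface; the furniture and walls round the work are solid. World frame = base frame: x ahead of the robot, y to its left, z up, the work surface at z = 0. Lengths are in mm, angles in rad, forces in N, time in s.
With the tool pointing down it reaches from about 400 to 900 mm from the base axis. Payload 5.5 kg.
Tool frame: the origin (TCP) lies midway between the tips of the shut fingers; the grasp point (between the pads) lies 19 mm behind it; z points along the fingers, y is the direction in which the jaws open and shut (so a half turn about z gives the same grasp; the last joint's range is limited). The gripper opens to 92 mm and grips with 3 to 60 N. Pads are 19 mm wide; open, the fingers measure 130 mm over their backs; the gripper's body (75 mm by 190 mm) begins 47 mm behind the grasp point.
Start: joints at [-0.918, 0.501, -0.427, 1.55, 0.221, 1.138, -0.21], TCP at [246.965, 601.255, 226.729] pointing down, gripper open.
Joint ranges: [-2.88, 2.88], [-0.31, 2.03], [-1.54, 1.56], [0.2, 2.42], [-1.41, 4.55], [0.19, 2.02], [-2.57, 2.57]. Speed limits (rad/s): [2.57, 2.57, 3.14, 3.14, 3.14, 3.14, 3.14].

## Interface

Orientations are given as a unit quaternion [w, x, y, z].
In Python, from workcell import get_obs, grab_frame, job_done, spot_in, masks_of, pinpoint gives the robot as it stands.
- The arm moves only by the tool jog_arm, never from a script. Its argument "moves" is a list of rows, each a list of 7 numbers: the shift along the tool's x, y, z in mm, then the turn, a rotation vector about the tool's x, y, z in rad, then the opening in per cent of the stroke, from 0 (shut) to 100 (fully open). A call has 1 to 12 rows; each row is the pose to reach, as a shift and turn from the pose commanded when the call began, along the tool's axes at that moment; what a row does not reach only later rows make up. A row lasts 1/8 s, in which the tool goes at most 62.5 mm and 10.7 degrees, less where a joint would pass 70% of its speed; a pose out of reach is approached as far as the arm can. A call with a gripper value outside its range is refused whole. The fingers move at their own pace and stop on an object; "newtons" is the grip in N (left out, the last holds). Time passes only in rows, so rows that repeat a pose let the fingers close. It gives the time, the measured TCP pose, the force and the opening at its end, in the units of the state.
- get_obs(): the state, without advancing time (a new reading comes with each control period).
- grab_frame(name): name is "scene" or "top" or "wrist"; returns a dict with "image" (400x640x3 uint8, red, green, blue), "fx", "fy", "cx", "cy" (pixels), "world_from_camera" (4x4, takes a point from camera to world coordinates). Camera axes: x right, y down, z forward; pixel columns grow to the right and rows downward; lengths in mm; the calibration is good to about 2 mm. The wrist camera is an equidistant fisheye: a pixel r from the principal point sees the ray r / f radians off the axis. A picture is of the moment at which its call begins. There is no depth.
- job_done(): hands the job in, once; it reports no verdict.
Trained networks look in the newest picture that a camera, given by its name, has taken for a name from the list of things; names that differ only in an ending like _2 or _b are one class to them, and where a whole thing is asked for, a point or a joint stands for the part that bears it (a point fixed in the world has none). Each returns a list of dicts, best first, with "confidence" (0 to 1); they miss things now and then, are a little off and sometimes report something else, mostly with a low value. They report only what shows in the picture. A call takes as long as a camera call.
- spot_in(camera, thing): "extent" ([left, top, width, height] in pixels, round what is visible of it).
- masks_of(camera, thing): "region" (400x640 bool, what is visible of it) and "extent" ([left, top, width, height] in pixels, round what is visible of it).
- pinpoint(camera, thing): "uv" ([column, row] in pixels: a listed point, or the origin of a listed thing).
The state is a dict: "time": time; "joint_pos": joint angles; "joint_velocities": joint speeds; "joint_torque": joint torques, N m; "tool_pos": TCP position; "orientation": TCP orientation; "ft_force": force on the tool from outside, world axes, zero at the start; "moment": the same for the moment, N m; "width": finger opening in mm.
Only numpy, scipy, OpenCV 4.12 (cv2) and the standard library are available. Lean on these libraries where they do the work, as an engineer would, in place of code of your own. Each camera call takes 0.05 s, during which the arm holds its last target. There are 200 camera calls.

## Task

Get the spice grinder ready and start it: take the orange-handled blade key from its stand, tighten the slotted brass screw in the cup clockwise until it stops, and stand the key back in its stand. Then drop the bayonet lid into the collar with its lugs through the notches, turn it clockwise against its spring to the orange pulse mark, and finish holding it there - it must not be turned on to the red lock click, and the loose jars and mug must stay where they are.

Things in the scene. Friction and masses are not known exactly. Their poses are not given: they have to be found in the camera images.
- grinder: Cordless spice grinder, fixed: steel, 107 mm wide at the foot, 100 mm at its black collar, 95 mm high. Origin: centre of its underside, z up. Collar bore 76 mm; its 5 mm thick lip has two notches 18 mm wide, at the grinder's +x and -x sides, out to a bore of 88 mm; below the lip an 88 mm groove lets the lid's lugs turn. The cup is open down to 42 mm height.
- rim (a point): Centre of the grinder's mouth, level with the top of its collar, 95 mm up; axes as the grinder's. Marks on the rim at 47 mm radius, going clockwise seen from above: a white dot at the notch (insert here), an orange bar 0.70 rad on (pulse), a red square 1.25 rad from the dot (lock click). They repeat half a turn round, for the other lug.
- blade_screw (a joint): Slotted brass screw on the grinder's axis at the bottom of the cup, head 24 mm wide. Its value grows as it turns clockwise seen from above, in rad: 0 to 0.35 at the start (loose), 1.2 is its stop (tight). It turns stiffly, about 0.06 N m, and stays where it is left.
- screw_slot (a point): Middle of the floor of the screw's slot, on the grinder's axis, 48 mm above the worktop; it turns with the screw. Its x axis runs along the slot, which is 6.5 mm wide, 7 mm deep, 23 mm long and open at its ends.
- key: Blade key, 98 mm long, 90 g, upright in its stand. Origin: centre of the tip's underside, z up. Flat steel tip 14 mm (along x) by 3.5 mm (y) by 8 mm; shaft 10 mm thick; black collar 32 mm wide from 62 to 67 mm; orange grip bar 50 mm long (along x), 22 mm thick (y), from 67 to 98 mm. Half-turned it is the same.
- stand: Grey key stand, fixed: round foot 68 mm wide, 8 mm high, round post 37 mm thick up to 64 mm. Origin: centre of its underside. A round hole 22 mm wide runs down through it; the key hangs in it by its collar, the key's origin then 2 mm above the stand's.
- lid: Bayonet lid, 83 mm high, 0.13 to 0.21 kg, on the worktop. Origin: centre of its underside, z up. Black plug 72 mm wide with two lugs at +x and -x, out to 85 mm, each 12 mm wide, from 4 to 9 mm; shoulder 86 mm wide from 16 to 22 mm; smoky dome; black cap up to 53 mm; grey grip bar 54 mm long (along x, in line with the lugs), 22 mm thick (y), from 53 to 83 mm.
- lid_shoulder (a point): Centre of the shoulder's underside, 16 mm above the lid's origin; axes as the lid's. It rests on the grinder's rim when the lid is seated. White index lines on the shoulder stand over the lugs. The lid fits either way round, its x axis within 0.07 rad of the grinder's x axis to enter; plug and lugs have about 2 mm of play.
- lid_switch (a joint): Sprung switch ring in the collar, in rad. The lugs meet its tabs once the lid is turned about 0.24 rad clockwise from the notches; from there it turns with the lid: 0 at rest, 0.46 with the lid at the orange mark, from 0.6 sprung lock noses are felt, 1.0 lock click, 1.1 stop. It pushes the lid back with 0.06 N m at 0, 0.15 N m at the orange mark.
- honey_jar: Loose honey jar, 71 mm wide, 110 mm high, at the back; origin at its underside. Leave it. It stands under a wall shelf whose underside is about 0.56 m above the worktop and whose front edge is about 0.58 m ahead of the robot: swing the arm past it drawn in.
- spice_jar: Loose spice jar with green cap, 46 mm wide, 106 mm high, at the back; origin at its underside. Leave it.
- mug: Loose green mug, 96 mm high, on the board at the left; origin at its underside. Leave it.

How it is judged (in metres and radians):
On the way, in this order (a step that is already met when the one before it is completed fails the run):
1. the key's tip is in the screw's slot and the screw has been turned clockwise to within 0.1 rad of its stop (value of joint blade_screw above 1.1 rad and distance between key and screw_slot below 0.006 m), for 0.1 s.
2. the key stands in its stand again, let go (horizontal distance between key and stand below 0.01 m and height (world z) of key below 0.006 m and angle between key's own z axis and vertical below 0.12 rad and contact force between the fingers and key below 0.1 N), for 0.2 s.
3. the lid is fully seated in the collar, lugs through the notches (horizontal distance between lid and grinder below 0.004 m and z of lid in the frame of grinder below 0.082 m and angle between lid's own z axis and vertical below 0.08 rad), for 0.1 s.
At the end, for the whole second after the job is handed in: The fingers hold the seated lid (within 4 mm of the axis, 3 mm of its seat, level within 0.08 rad), switch ring at 0.33 to 0.60 rad, so the lid is about at the orange mark; screw within 0.12 rad of its stop; key upright in its stand, within 10 mm of its middle; jars and mug unmoved (all of step 3 and value of joint lid_switch between 0.33 and 0.6 rad and contact force between the fingers and lid above 1 N and value of joint blade_screw above 1.08 rad and horizontal distance between key and stand below 0.01 m and height (world z) of key below 0.006 m and angle between key's own z axis and vertical below 0.12 rad); the arm keeps its last pose, push and grip.
It fails at once if the lid is turned on past the pulse mark into the lock (value of joint lid_switch above 0.9 rad).
It fails at once if a loose jar or the mug is moved by more than 30 mm (distance of any of honey_jar, spice_jar, mug from where it was at the start of the episode above 0.03 m).
It also fails if it takes over 70 s, if anything falls off the work surface, if the arm or the gripper's body presses on something with over 40 N, if the wrist force passes 120 N, or if a joint passes its speed limit or range.

## Working session

There is one attempt and no reset: what is moved stays moved. The work goes in short steps, Python scripts to look and compute and a tool call to move; the robot and the scene stay as the last step left them, time stands still between calls to the robot, and variables do not carry over. Pictures are saved under pics/ and viewed, about 8 in all and at most 12, crops included, and the job is handed in when it is done.

Besides the shell and the picture viewer there is one more tool, called after "Request:" as name(argument=value, ...) on one line, values as JSON. jog_arm: Moves the arm, as the interface text tells. Its arguments: {"type":"object","properties":{"moves":{"type":"array","items":{"type":"array","items":{"type":"number"}}},"newtons":{"type":"number"}},"required":["moves"]}

```bash
mkdir -p pics
cat > h.py <<'E'
import numpy as np, cv2
from scipy.spatial.transform import Rotation as R
from workcell import *
def ray(f,uv,fish=False):
    x=(uv[0]-f["cx"])/f["fx"]; y=(uv[1]-f["cy"])/f["fy"]
    if fish:
        r=np.hypot(x,y); s=np.sinc(r/np.pi); d=np.array([x*s,y*s,np.cos(r)])
    else: d=np.array([x,y,1.])
    T=np.array(f["world_from_camera"]); return T[:3,3],T[:3,:3]@d
def at_z(f,uv,z,fish=False):
    o,d=ray(f,uv,fish); return o+d*(z-o[2])/d[2]
def proj(f,p,fish=False):
    T=np.array(f["world_from_camera"]); c=T[:3,:3].T@(np.array(p,float)-T[:3,3])
    if fish:
        r=np.hypot(c[0],c[1]); t=np.arctan2(r,c[2]); k=t/max(r,1e-9)
    else: k=1/c[2]
    return np.array([f["cx"]+f["fx"]*c[0]*k,f["cy"]+f["fy"]*c[1]*k])
def toolR():
    q=get_obs()["orientation"]; return R.from_quat([q[1],q[2],q[3],q[0]])
def save(n,im,box=None,s=1):
    if box: im=im[box[1]:box[3],box[0]:box[2]]
    im=cv2.resize(im,None,fx=s,fy=s,interpolation=cv2.INTER_CUBIC)
    cv2.imwrite("pics/"+n,im[:,:,::-1])
E
python3 - <<'E'
from h import *
o=get_obs(); print(o)
ims=[]
Z={"grinder":0,"rim":95,"screw_slot":48,"key":2,"stand":0,"lid":0,"lid_shoulder":16,"honey_jar":0,"spice_jar":0,"mug":0}
for c in ["top","scene","wrist"]:
    f=grab_frame(c); save(c+"0.png",f["image"]); ims.append(f["image"])
    print(c,np.round(f["world_from_camera"],2).tolist(),f["fx"])
    for t in Z:
        for d in pinpoint(c,t)[:2]:
            print(c,t,round(d["confidence"],2),np.round(d["uv"],1),np.round(at_z(f,d["uv"],Z[t],c=="wrist"),1))
a=np.vstack([cv2.resize(ims[0],(640,400)),]) 
save("both.png",np.vstack([ims[0],ims[1]]),None,0.75)
E
```

```text
{'time': 0.0, 'joint_pos': array([-0.91782076,  0.50183258, -0.42677185,  1.55144831,  0.22079621,
        1.13827756, -0.21029426]), 'joint_velocities': array([-7.21781677e-04, -1.24564610e-04, -8.53719593e-04,  3.84481056e-05,
        8.31609714e-04, -1.62166578e-03, -6.54427132e-04]), 'joint_torque': array([-6.36523582e-04, -5.66590405e+01, -5.81583828e+00, -2.79113656e+01,
       -6.84356480e-02,  3.07769759e-02,  2.15255650e-04]), 'tool_pos': array([246.77410304, 600.58527838, 225.68690511]), 'orientation': array([-2.15233879e-04,  1.93635908e-01,  9.81072994e-01, -9.31944505e-04]), 'ft_force': array([-0.12750551,  0.13126108, -0.53052279]), 'moment': array([ 0.007266  , -0.05392616,  0.00198519]), 'width': 92.35237494950775}
top [[-0.03, -0.99, 0.15, 331.19], [-1.0, 0.03, 0.0, 14.49], [-0.01, -0.15, -0.99, 1415.73], [0.0, 0.0, 0.0, 1.0]] 479.5285170802664
top grinder 0.9 [381.6 221.7] [ 466.  -134.2    0. ]
top rim 0.55 [381.5 221.6] [ 457.2 -124.    95. ]
top screw_slot 0.42 [380.6 220.6] [ 464.7 -126.4   48. ]
top screw_slot 0.19 [314.9 153.7] [665.9  57.5  48. ]
top key 0.74
[... 676 characters left out ...]
1] [ 463.6 -119.8   48. ]
scene screw_slot 0.59 [356.6 256.8] [ 484.7 -118.3   48. ]
scene key 0.57 [308.4 220.1] [507.2  43.7   2. ]
scene stand 0.74 [309.  220.7] [507.5  42.    0. ]
scene lid 0.76 [398.4 325.8] [ 423.9 -279.6    0. ]
scene lid_shoulder 0.79 [401.9 323.8] [ 428.1 -282.8   16. ]
scene spice_jar 0.82 [367.1 190.6] [672.4 -27.    0. ]
scene mug 0.94 [211.2 163.4] [481.  369.7   0. ]
wrist [[0.38, 0.9, 0.23, 185.55], [0.92, -0.37, -0.09, 625.65], [-0.0, 0.25, -0.97, 385.69], [0.0, 0.0, 0.0, 1.0]] 309.70691628693146
wrist rim 0.57 [ 56.4 396.4] [ 458.4 -115.8   95. ]
wrist lid 0.81 [ 41.8 364.5] [ 426.  -276.9    0. ]
wrist lid_shoulder 0.78 [ 41.3 374.2] [ 448.  -292.7   16. ]
```

View pics/both.png

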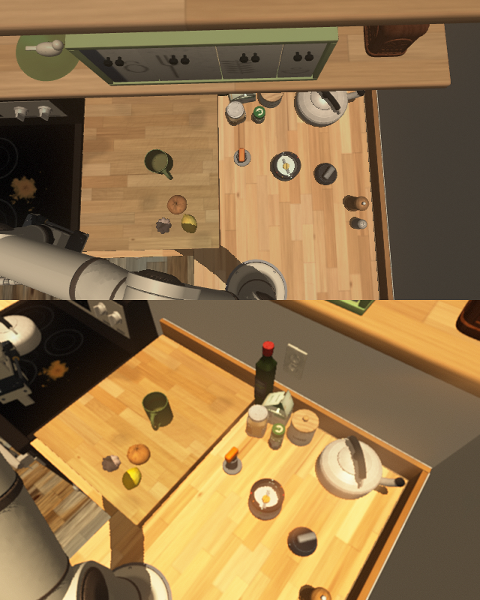

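Request:
jog_arm(moves=[[-442, -490, -24, 0, 0, -0.39, 100], [-442, -490, -24, 0, 0, -0.39, 100], [-442, -490, -24, 0, 0, -0.39, 100], [-442, -490, -24, 0, 0, -0.39, 100], [-442, -490, -24, 0, 0, -0.39, 100], [-442, -490, -24, 0, 0, -0.39, 100], [-442, -490, -24, 0, 0, -0.39, 100], [-442, -490, -24, 0, 0, -0.39, 100], [-442, -490, -24, 0, 0, -0.39, 100], [-442, -490, -24, 0, 0, -0.39, 100], [-442, -490, -24, 0, 0, -0.39, 100], [-442, -490, -24, 0, 0, -0.39, 100]])

```text
time: 3.15
tool_pos: [470.3, -23.1, 250.9]
orientation: [0.0, 0.003, 1.0, -0.0]
ft_force: [0.7, 1.7, -0.3]
width: 91.7
```

```bash
cat > look.py <<'E'
from h import *
import sys
Z={"grinder":0,"rim":95,"screw_slot":48,"key":2,"stand":0,"lid":0,"lid_shoulder":16}
f=grab_frame("wrist")
def loc(ts):
    for t in ts:
        for d in pinpoint("wrist",t)[:2]:
            print(t,round(d["confidence"],2),np.round(d["uv"],1),np.round(at_z(f,d["uv"],Z[t],True),1))
E
python3 - <<'E'
from look import *
print(np.round(get_obs()["tool_pos"],1))
loc(Z)
save("w1.png",f["image"],None,1.2)
for t,z in [("key",100)]:
    m=masks_of("wrist",t)[:1]
    for d in m: print(t,d["extent"],d["confidence"])
im=f["image"].astype(int)
hsv=cv2.cvtColor(f["image"],cv2.COLOR_RGB2HSV)
E
```

```text
[469.8 -20.8 250.8]
grinder 0.75 [240.3 164.2] [ 461.5 -127.6    0. ]
grinder 0.5 [364.4 195.9] [506.9  41.8   0. ]
rim 0.95 [221.7 177.8] [ 462.2 -125.    95. ]
screw_slot 0.54 [229.3 171.3] [ 463.1 -129.8   48. ]
key 0.97 [360.6 196.2] [506.8  36.2   2. ]
stand 0.63 [363.5 195.2] [505.9  40.5   0. ]
stand 0.44 [550.4 183.8] [487.3 369.    0. ]
lid 0.78 [141.3 147. ] [ 430.3 -282.9    0. ]
lid_shoulder 0.71 [138.  149.7] [ 432.8 -279.    16. ]
key [357.5, 193.0, 28.4, 45.8] 0.77
```

View pics/w1.png

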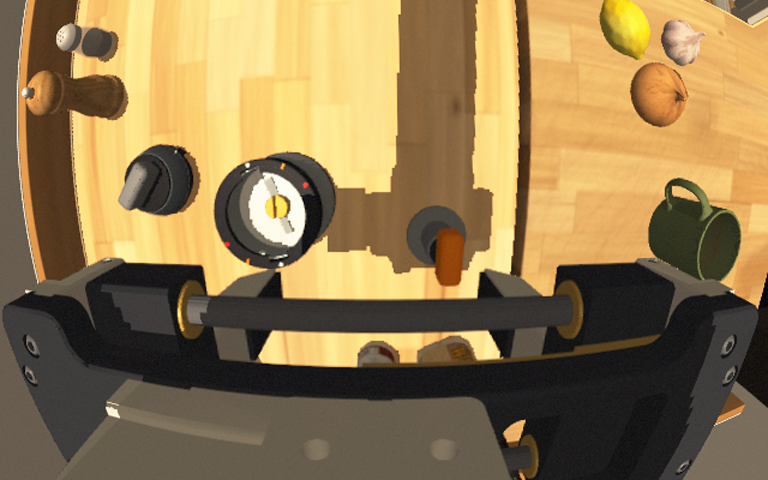

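```bash
cat >> look.py <<'E'
def rect(c,z,half=60,s=2.5,cam=None):
    fr=cam or f; n=int(2*half*s)
    g=np.arange(n)/s-half
    X,Y=np.meshgrid(g,g)  # col=+y... image right=+y, down=+x
    P=np.stack([c[0]+Y,c[1]+X,np.full_like(X,z)],-1)
    T=np.array(fr["world_from_camera"]); C=(P-T[:3,3])@T[:3,:3]
    r=np.hypot(C[...,0],C[...,1]); k=np.arctan2(r,C[...,2])/r
    u=fr["cx"]+fr["fx"]*C[...,0]*k; v=fr["cy"]+fr["fy"]*C[...,1]*k
    return cv2.remap(fr["image"],u.astype(np.float32),v.astype(np.float32),cv2.INTER_CUBIC)
def topx(px,c,half,s): return c[0]+px[1]/s-half, c[1]+px[0]/s-half
def bar(im,c,half,s,lo,hi):
    h=cv2.cvtColor(im,cv2.COLOR_RGB2HSV); m=cv2.inRange(h,lo,hi)
    n,l,st,_=cv2.connectedComponentsWithStats(m); i=1+np.argmax(st[1:,4])
    (ctr,wh,a)=cv2.minAreaRect(np.argwhere(l==i)[:,::-1].astype(np.float32))
    p=cv2.boxPoints((ctr,wh,a)); e=[p[1]-p[0],p[2]-p[1]]; e=max(e,key=np.linalg.norm)
    yaw=np.arctan2(e[0],e[1])  # world angle: dx=row,dy=col
    return topx(ctr,c,half,s),np.array(wh)/s,((yaw+np.pi/2)%np.pi)-np.pi/2
E
python3 - <<'E'
from look import *
A=rect((506,40),100); B=rect((462,-126),95); C=rect((462,-126),55); D=rect((431,-281),83)
print(bar(A,(506,40),60,2.5,(3,150,60),(18,255,255)))
save("w2.png",np.vstack([np.hstack([A,B]),np.hstack([C,D])]))
E
```

```text
((507.6778381347656, 33.43439331054688), array([32.97216492, 64.78374634]), np.float32(-0.047583222))
```

View pics/w2.png

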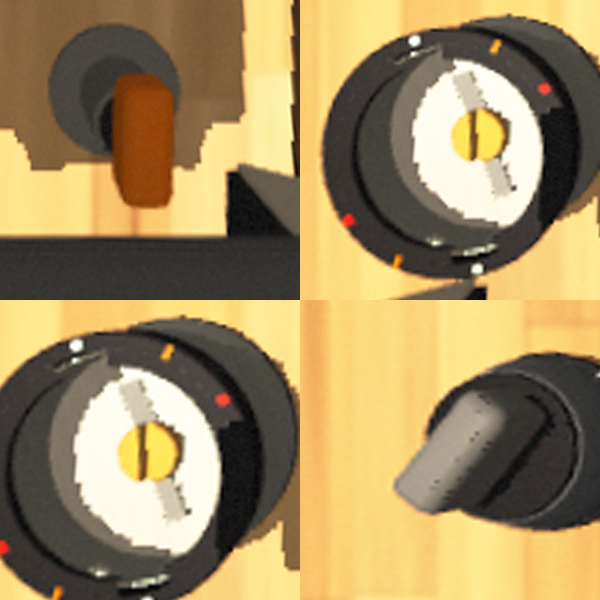

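Request:
jog_arm(moves=[[-37, 60, 90, 0, 0, 0, 100], [-37, 60, 90, 0, 0, 0, 100], [-37, 60, 90, 0, 0, 0, 100], [-37, 60, 90, 0, 0, 0, 100]])

```text
time: 4.15
tool_pos: [506.6, 39.6, 161.0]
orientation: [-0.0, -0.0, 1.0, -0.0]
ft_force: [-0.3, 0.0, -0.0]
width: 92.0
```

Run:
```python
from look import *
o=get_obs();print(np.round(o["tool_pos"],1),o["orientation"],f["world_from_camera"][:3,3])
loc(["key","stand","rim"])
A=rect((507,40),100)
print(bar(A,(507,40),60,2.5,(3,150,60),(18,255,255)))
save("w3.png",np.hstack([A,cv2.resize(f["image"],(480,300))]))
```

```text
[507.1  39.2 161.7] [ 6.46754819e-04  3.20223833e-04  9.99999714e-01 -2.27370791e-04] [440.27985758  38.95231516 319.98403106]
key 0.95 [316.8 182. ] [504.6  39.3   2. ]
key 0.2 [567.9 166.3] [478.2 375.4   2. ]
stand 0.95 [319.4 182.1] [505.2  42.1   0. ]
stand 0.34 [317.2 184.3] [507.5  39.8   0. ]
rim 0.76 [117.8 157.6] [ 462.9 -129.2   95. ]
((507.0, 43.8), array([60. , 31.6]), np.float32(0.0))
```

View pics/w3.png

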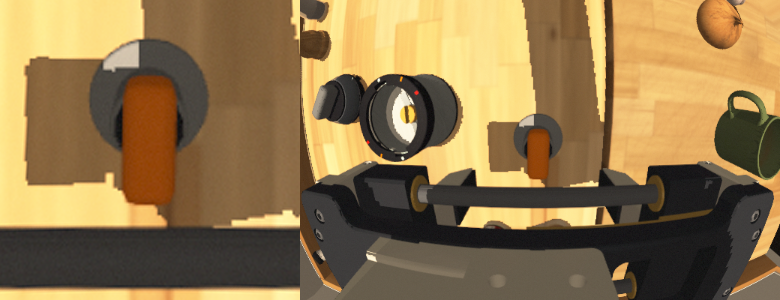

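Request:
jog_arm(moves=[[1.5, 0.5, 50, 0, 0, 0.0, 100], [1.5, 0.5, 89.5, 0, 0, 0.0, 100], [1.5, 0.5, 89.5, 0, 0, 0.0, 100], [1.5, 0.5, 89.5, 0, 0, 0, 5], [1.5, 0.5, 89.5, 0, 0, 0, 5], [1.5, 0.5, 89.5, 0, 0, 0, 5], [1.5, 0.5, 89.5, 0, 0, 0, 5], [1.5, 0.5, 89.5, 0, 0, 0, 5]], newtons=40)

```text
time: 5.35
tool_pos: [505.2, 40.6, 71.4]
orientation: [0.0, -0.0, 1.0, 0.0]
ft_force: [0.5, 0.3, -0.0]
width: 46.5
```

Request:
jog_arm(moves=[[0, 0, 0, 0, 0, 0, 5], [0, 0, 0, 0, 0, 0, 5], [0, 0, 0, 0, 0, 0, 5], [0, 0, 0, 0, 0, 0, 5], [0, 0, 0, 0, 0, 0, 5], [0, 0, 0, 0, 0, 0, 5]])

```text
time: 6.1
tool_pos: [505.0, 40.6, 71.1]
orientation: [-0.0, -0.0, 1.0, 0.0]
ft_force: [0.6, -0.3, -0.8]
width: 21.8
```

Request:
jog_arm(moves=[[0, 0, -62, 0, 0, 0, 5], [0, 0, -125, 0, 0, 0, 5], [0, 0, -125, 0, 0, 0, 5], [20, -60, -125, 0, 0, 0, 5], [30, -120, -125, 0, 0, 0, 5], [41.5, -168, -125, 0, 0, 0, 5], [41.5, -168, -125, 0, 0, 0, 5], [41.5, -168, -125, 0, 0, 0, 5]])

```text
time: 7.1
tool_pos: [463.1, -126.8, 195.4]
orientation: [-0.001, -0.0, 1.0, 0.0]
ft_force: [-0.2, -0.2, -0.8]
width: 21.9
```

Run:
```python
from look import *
o=get_obs();print(np.round(o["tool_pos"],1),o["orientation"],f["world_from_camera"][:3,3],o["width"])
loc(["key","rim","screw_slot","grinder"])
Z["key"]=127; loc(["key"])
B=rect((463,-128),95); C=rect((463,-128),55,30,5); K=rect((463,-128),127)
save("w4.png",np.vstack([np.hstack([B,C]),np.hstack([K,cv2.resize(f["image"][100:400,200:500],(300,300))])]))
```

```text
[ 463.5 -126.1  195.6] [-5.41409497e-04 -8.90942980e-04  9.99999348e-01  4.65919944e-04] [ 396.97280958 -127.6360709   354.44705668] 21.973603608008936
key 0.97 [317.4 211.8] [ 504. -126.    2.]
rim 0.73 [318.1 199.6] [ 464.7 -125.9   95. ]
screw_slot 0.69 [312.2 187.5] [ 464.3 -131.5   48. ]
grinder 0.78 [316.3 175.8] [ 461.  -127.3    0. ]
key 0.97 [317.4 211.8] [ 466.  -126.6  127. ]
```

View pics/w4.png

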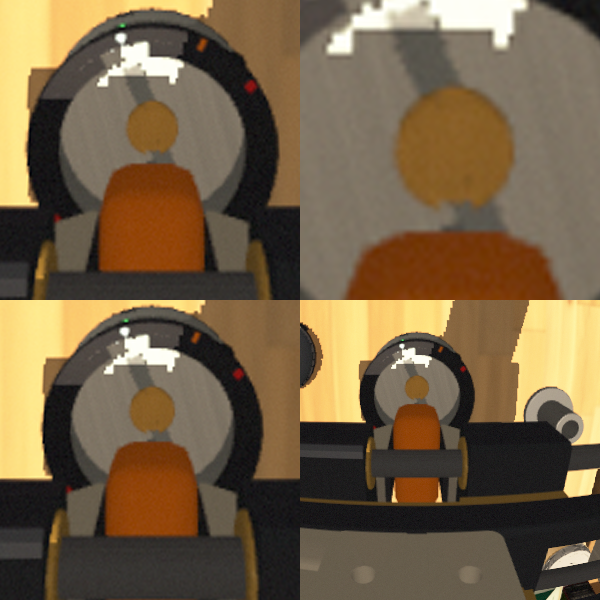

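Run:
```python
from look import *
def slot(im,s,c0,r=10.5):
    g=cv2.cvtColor(im,cv2.COLOR_RGB2GRAY).astype(float); n=g.shape[0]
    best=[]
    rr=np.arange(-r,r,.2)
    for a in np.linspace(-1.57,1.57,181):
        v=[]
        for t in np.arange(-2,2.1,.5):
            x=c0[1]+(rr*np.cos(a)-t*np.sin(a))*s; y=c0[0]+(rr*np.sin(a)+t*np.cos(a))*s
            v.append(cv2.remap(g.astype(np.float32),y.astype(np.float32),x.astype(np.float32),1).mean())
        best.append((np.mean(v),a))
    b=sorted(best); print([(round(q[0],1),round(q[1],2)) for q in b[:6]], b[-1])
C=rect((462.6,-127),55,15,20)
slot(C,20,(300,300))
lab=cv2.createCLAHE(4,(4,4)).apply(cv2.cvtColor(C,cv2.COLOR_RGB2GRAY))
# first wrist picture saved at scale 1.2
w1=cv2.imread("pics/w1.png")[:,:,::-1]
w1=np.ascontiguousarray(cv2.resize(w1,(640,400),interpolation=cv2.INTER_AREA))
f2=dict(f); f2["image"]=w1; T=np.array(f["world_from_camera"]).copy(); T[:3,3]+=np.array([469.8,-20.8,250.8])-get_obs()["tool_pos"]; f2["world_from_camera"]=T
D=rect((463,-127),55,15,20,f2)
h=cv2.inRange(cv2.cvtColor(D,cv2.COLOR_RGB2HSV),(18,120,140),(35,255,255)); (c,rad)=cv2.minEnclosingCircle(np.argwhere(h)[:,::-1].astype(np.float32)); print(c,rad/20, topx(c,(463,-127),15,20))
slot(D,20,c)
save("w5.png",np.hstack([cv2.resize(lab,(400,400))[...,None].repeat(3,2),cv2.resize(D,(400,400))]))
```

```text
[(np.float32(99.2), np.float64(0.24)), (np.float32(99.2), np.float64(0.23)), (np.float32(99.2), np.float64(0.21)), (np.float32(99.2), np.float64(0.44)), (np.float32(99.2), np.float64(0.26)), (np.float32(99.2), np.float64(0.28))] (np.float32(99.717514), np.float64(1.5351111111111113))
(364.99859619140625, 299.8416748046875) 12.422051239013673 (462.99208374023436, -123.75007019042968)
[(np.float32(178.1), np.float64(-0.35)), (np.float32(178.1), np.float64(-0.37)), (np.float32(178.1), np.float64(-0.33)), (np.float32(178.2), np.float64(-0.38)), (np.float32(178.3), np.float64(-0.31)), (np.float32(178.4), np.float64(-0.4))] (np.float32(200.10068), np.float64(1.5002222222222226))
```

View pics/w5.png

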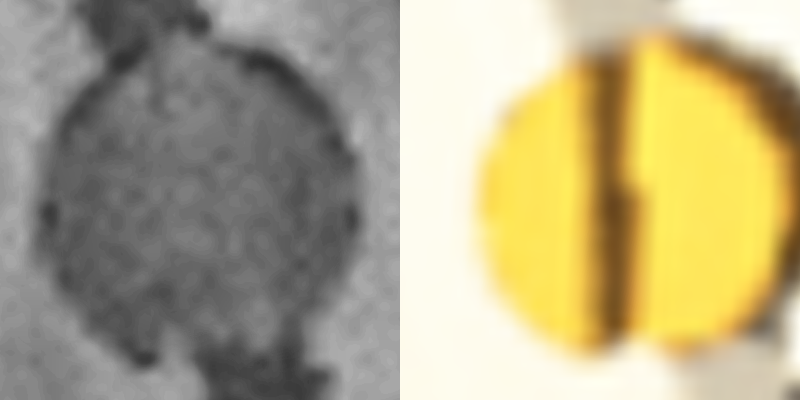

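Request:
jog_arm(moves=[[0.5, 0, 50, 0, 0, 0, 5], [0.5, 0, 66, 0, 0, 0, 5], [0.5, 0, 72, 0, 0, 0, 5], [0.5, 0, 75, 0, 0, 0, 5], [0.5, 0, 75, 0, 0, 0, 5], [0.5, 0, 75, 0, 0, 0, 5]])

```text
time: 8.2
tool_pos: [463.8, -127.6, 122.0]
orientation: [0.001, -0.0, 1.0, -0.0]
ft_force: [0.1, 1.0, -1.3]
width: 21.7
```

Request:
jog_arm(moves=[[0, 0, 2, 0, 0, 0, 5], [0, 0, 3.5, 0, 0, 0, 5], [0, 0, 3.5, 0, 0, 0, 5]])

```text
time: 8.57
tool_pos: [463.4, -127.5, 118.0]
orientation: [0.0, -0.0, 1.0, -0.0]
ft_force: [-0.7, 0.1, 3.6]
width: 21.6
```

```bash
python3 -c "
from h import *
o=get_obs();print(o['joint_pos'].round(2),o['tool_pos'],o['ft_force'],o['moment'])"
```

```text
[ 0.27  0.32 -0.07  2.07  0.03  0.75  1.75] [ 463.37269402 -127.51269921  118.00109142] [-0.67776977  0.07937236  3.63564132] [-0.02573173  0.22381999  0.00246403]
```

Request:
jog_arm(moves=[[0, 0, 0, 0, 0, 0.1, 5], [0, 0, 0, 0, 0, 0.2, 5], [0, 0, 0, 0, 0, 0.3, 5], [0, 0, 0, 0, 0, 0.3, 5]])

```text
time: 9.07
tool_pos: [463.9, -126.2, 118.0]
orientation: [0.0, 0.148, 0.989, 0.001]
ft_force: [0.7, 3.6, 3.0]
width: 21.7
```

```bash
python3 -c "
from h import *
o=get_obs();print(o['joint_pos'].round(2),o['tool_pos'],o['ft_force'],o['moment'])"
```

```text
[ 0.22  0.32 -0.01  2.07  0.    0.75  1.48] [ 463.91745194 -126.19052299  118.00064525] [0.72518918 3.56883174 3.03419905] [ 1.25255293 -0.27924759  0.01458726]
```

Request:
jog_arm(moves=[[0, 0, 0, 0, 0, 0.12, 5], [0, 0, 0, 0, 0, 0.24, 5], [0, 0, 0, 0, 0, 0.36, 5], [0, 0, 0, 0, 0, 0.48, 5], [0, 0, 0, 0, 0, 0.48, 5]])

```text
time: 9.7
tool_pos: [464.1, -126.4, 118.0]
orientation: [0.001, 0.378, 0.926, 0.001]
ft_force: [2.2, 4.7, 2.6]
width: 21.9
```

```bash
python3 -c "
from h import *
o=get_obs();print(o['joint_pos'].round(2),o['tool_pos'],o['ft_force'],o['moment'])"
```

```text
[ 0.14  0.32  0.09  2.07 -0.04  0.75  1.04] [ 464.13559666 -126.40934299  118.00209513] [2.24690579 4.68692052 2.62726828] [ 1.37403918 -0.64193015  0.03408652]
```

Request:
jog_arm(moves=[[0, 0, 0, 0, 0, 0.1, 5], [0, 0, 0, 0, 0, 0.2, 5], [0, 0, 0, 0, 0, 0.28, 5], [0, 0, 0, 0, 0, 0.28, 5]])

```text
time: 10.2
tool_pos: [464.2, -126.6, 118.0]
orientation: [0.001, 0.504, 0.864, 0.001]
ft_force: [2.2, 5.0, 1.8]
width: 22.0
```

```bash
python3 -c "
from h import *
o=get_obs();print(o['joint_pos'].round(2),o['tool_pos'],o['ft_force'],o['moment'])"
```

```text
[ 0.09  0.32  0.14  2.08 -0.07  0.75  0.79] [ 464.20532503 -126.59641929  117.99142856] [2.23430968 4.98603059 1.84865771] [ 1.2807044  -0.76817205  0.01782817]
```

Request:
jog_arm(moves=[[0, 0, 0, 0, 0, 0.08, 5], [0, 0, 0, 0, 0, 0.15, 5], [0, 0, 0, 0, 0, 0.15, 5]])

```text
time: 10.58
tool_pos: [464.2, -126.7, 118.0]
orientation: [0.001, 0.567, 0.824, 0.001]
ft_force: [2.8, 4.1, 1.6]
width: 21.6
```

```bash
python3 -c "
from h import *
o=get_obs();print(2*np.arcsin(o['orientation'][1]),o['tool_pos'],o['ft_force'],o['moment'])"
```

```text
1.205566000418019 [ 464.24151918 -126.72568117  118.01298664] [2.82002058 4.05666123 1.62882185] [ 1.25248527 -0.74516418  0.01313169]
```

Request:
jog_arm(moves=[[0, 0, 0, 0, 0, 0.1, 5], [0, 0, 0, 0, 0, 0.2, 5], [0, 0, 0, 0, 0, 0.2, 5]])

```text
time: 10.95
tool_pos: [464.8, -126.7, 118.1]
orientation: [0.001, 0.646, 0.763, 0.001]
ft_force: [3.5, 4.9, 0.3]
width: 21.9
```

Run:
```python
from look import *
o=get_obs();print(2*np.arcsin(o['orientation'][1]),o['tool_pos'],o['ft_force'],o['moment'],o['joint_torque'])
loc(["key","rim"])
B=rect((463.5,-127),95,50,4); C=rect((463.5,-127),55,25,16)
save("w6.png",np.hstack([B,C]))
```

```text
1.4038935596190911 [ 464.83795312 -126.73842763  118.09011478] [ 3.93779924  4.47467235 -0.21002398] [ 1.10660657 -1.04398899  0.31586284] [  2.69228518 -39.85939622   5.22230521 -19.11318362   1.19930897
   1.10772572  -0.43550508]
key 0.81 [316.4 213.2] [ 468.1 -146.5    2. ]
key 0.41 [391.8  25.4] [506.3  37.7   2. ]Traceback (most recent call last):
  File "<stdin>", line 5, in <module>
    return _nx.concatenate(arrs, 1, dtype=dtype, casting=casting)
           ~~~~~~~~~~~~~~~^^^^^^^^^^^^^^^^^^^^^^^^^^^^^^^^^^^^^^^
ValueError: all the input array dimensions except for the concatenation axis must match exactly, but along dimension 0, the array at index 0 has size 400 and the array at index 1 has size 800
```

Request:
jog_arm(moves=[[0, 0, 0, 0, 0, 0, 5], [0, 0, 0, 0, 0, -0.12, 5], [0, 0, 0, 0, 0, -0.22, 5], [0, 0, 0, 0, 0, -0.22, 5], [0, 0, -15, 0, 0, -0.22, 5], [0, 0, -50, 0, 0, -0.22, 5], [0, 0, -80, 0, 0, -0.22, 5], [0, 0, -80, 0, 0, -0.22, 5]])

```text
time: 12.1
tool_pos: [464.0, -129.1, 199.8]
orientation: [0.002, 0.561, 0.828, 0.0]
ft_force: [0.1, 0.5, -1.0]
width: 21.8
```

Run:
```python
from look import *
o=get_obs();print(2*np.arcsin(o['orientation'][1]),o['tool_pos'],o['ft_force'],o['moment'])
B=rect((463.5,-127),95,50,4); C=rect((463.5,-127),55,25,8)
save("w6.png",np.hstack([B,C]))
```

```text
1.1903906921110903 [ 462.91850374 -128.58417273  198.27886408] [-0.41660565  0.58567384 -0.77858011] [-0.03941555 -0.00184572  0.03969949]
```

View pics/w6.png

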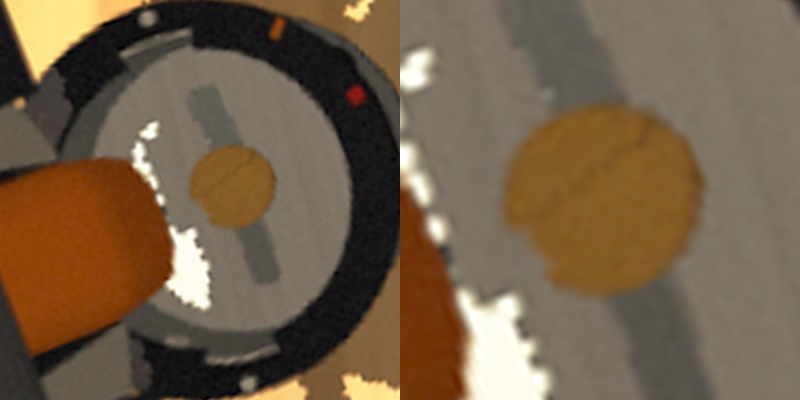

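Request:
jog_arm(moves=[[70, 50, 0, 0, 0, -0.18, 5], [141.6, 101.9, 0, 0, 0, -0.36, 5], [141.6, 101.9, 0, 0, 0, -0.54, 5], [141.6, 101.9, 0, 0, 0, -0.72, 5], [141.6, 101.9, 0, 0, 0, -0.9, 5], [141.6, 101.9, 0, 0, 0, -1.08, 5], [141.6, 101.9, 0, 0, 0, -1.19, 5], [141.6, 101.9, 0, 0, 0, -1.19, 5], [141.6, 101.9, 0, 0, 0, -1.19, 5]])

```text
time: 13.28
tool_pos: [504.4, 41.4, 196.8]
orientation: [-0.001, 0.001, 1.0, -0.0]
ft_force: [-0.1, -0.5, -1.3]
width: 21.6
```

Run:
```python
from look import *
o=get_obs();print(o['orientation'],o['tool_pos'],o['ft_force'])
loc(["stand"])
```

```text
[-6.67627404e-04  8.50998968e-04  9.99999404e-01 -1.45846219e-04] [504.59390771  41.56942389 197.04880917] [-0.252429   -0.37090353  0.15514591]
stand 0.74 [315.3 178.9] [506.1  39.4   0. ]
```

Request:
jog_arm(moves=[[-0.5, -0.8, 50, 0, 0, 0, 5], [-0.5, -0.8, 90, 0, 0, 0, 5], [-0.5, -0.8, 115, 0, 0, 0, 5], [-0.5, -0.8, 124.5, 0, 0, 0, 5], [-0.5, -0.8, 124.5, 0, 0, 0, 5], [-0.5, -0.8, 124.5, 0, 0, 0, 5]])

```text
time: 14.12
tool_pos: [506.5, 41.2, 74.3]
orientation: [0.001, -0.0, 1.0, 0.0]
ft_force: [-0.3, -0.2, 0.4]
width: 21.3
```

Request:
jog_arm(moves=[[0, 0, 1.5, 0, 0, 0, 5], [0, 0, 1.5, 0, 0, 0, 5]])

```text
time: 14.38
tool_pos: [505.9, 41.1, 72.2]
orientation: [0.0, -0.0, 1.0, 0.0]
ft_force: [-0.6, 0.4, -1.3]
width: 21.6
```

Clear to release, then rise.

Request:
jog_arm(moves=[[0, 0, 0.5, 0, 0, 0, 50], [0, 0, 0.5, 0, 0, 0, 50], [0, 0, 0.5, 0, 0, 0, 50], [0, 0, 0.5, 0, 0, 0, 50], [0, 0, 0.5, 0, 0, 0, 50], [0, 0, 0.5, 0, 0, 0, 50], [0, 0, -20, 0, 0, 0, 70], [0, 0, -80, 0, 0, 0, 100], [0, 0, -130, 0, 0, 0, 100], [0, 0, -130, 0, 0, 0, 100]])

```text
time: 15.62
tool_pos: [508.9, 41.5, 206.1]
orientation: [0.004, -0.0, 1.0, 0.0]
ft_force: [0.4, -0.6, -0.4]
width: 81.4
```

Run:
```python
from look import *
o=get_obs();print(o['orientation'],o['tool_pos'],o['ft_force'],o["width"])
loc(["key","stand","rim","lid","lid_shoulder"])
D=rect((431,-281),83)
A=rect((506,40),69)
save("w7.png",np.hstack([A,D]))
```

```text
[ 2.30650075e-03 -1.16248027e-04  9.99997308e-01  2.24794868e-04] [507.06162446  41.27111172 203.71157577] [-0.94592147 -0.22406622 -0.38200116] 86.05118436220467
key 0.69 [319.3 175.3] [509.8  44.5   2. ]
stand 0.73 [314.1 172.7] [507.   38.3   0. ]
stand 0.4 [143.8 147.6] [ 469.9 -185.3    0. ]
rim 0.66 [146.1 149. ] [ 463.9 -123.8   95. ]
rim 0.26 [265.6 282.6] [601.2 -10.3  95. ]
lid 0.76 [ 90.5 126. ] [ 432.8 -279.2    0. ]
lid 0.4 [315.6 171.6] [505.7  40.1   0. ]
lid_shoulder 0.75 [ 80.4 126.6] [ 431.9 -285.7   16. ]
lid_shoulder 0.41 [320.7 169.5] [500.4  45.9  16. ]
```

View pics/w7.png

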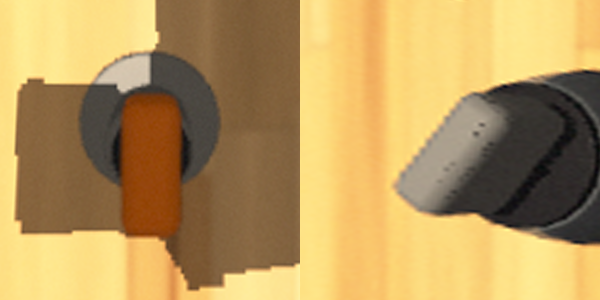

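Request:
jog_arm(moves=[[15, -60, 0, 0, 0, 0.15, 100], [30, -120, 0, 0, 0, 0.3, 100], [45, -180, 0, 0, 0, 0.45, 100], [60, -240, 0, 0, 0, 0.6, 100], [75, -300, 0, 0, 0, 0.67, 100], [76, -322, 5, 0, 0, 0.67, 100], [76, -322, 5, 0, 0, 0.67, 100], [76, -322, 5, 0, 0, 0.67, 100]])

```text
time: 16.92
tool_pos: [429.6, -279.4, 195.9]
orientation: [-0.001, 0.328, 0.945, 0.0]
ft_force: [-0.2, -0.3, 0.2]
width: 91.8
```

Run:
```python
from look import *
o=get_obs();print(o['orientation'],o['tool_pos'],o['joint_pos'].round(2),o["width"])
loc(["lid","lid_shoulder","rim"])
D=rect((431,-281),83,50,4);E=rect((431,-281),22,50,4)
save("w8.png",np.hstack([D,E]))
```

```text
[-7.28169779e-04  3.27589124e-01  9.44819903e-01  4.31670878e-04] [ 429.89864766 -279.1557138   196.1004179 ] [ 0.35  0.26  0.2   1.94 -0.07  0.95  1.49] 91.93637092795274
lid 0.67 [317.6 180.9] [ 433.5 -281.5    0. ]
rim 0.87 [473.2 125.3] [ 464.7 -126.4   95. ]
rim 0.55 [539.1  84.4] [476.  -32.9  95. ]
```

View pics/w8.png

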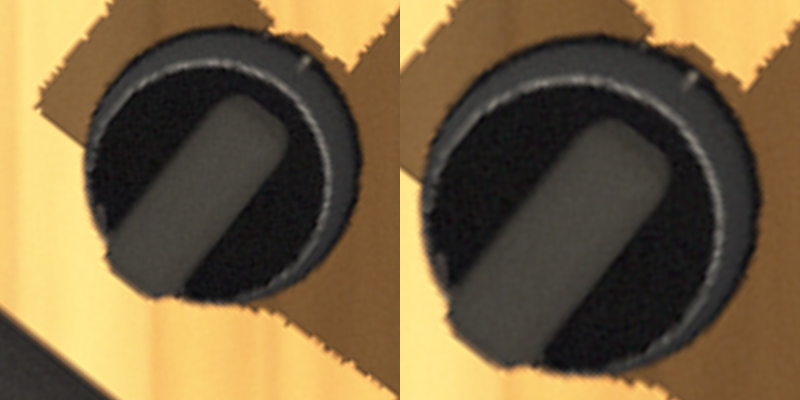

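Request:
jog_arm(moves=[[-4.4, -1, 60, 0, 0, 0.01, 100], [-4.4, -1, 110, 0, 0, 0.01, 100], [-4.4, -1, 135, 0, 0, 0.01, 100], [-4.4, -1, 139.5, 0, 0, 0.01, 100], [-4.4, -1, 139.5, 0, 0, 0.01, 100], [-4.4, -1, 139.5, 0, 0, 0.01, 60], [-4.4, -1, 139.5, 0, 0, 0.01, 40], [-4.4, -1, 139.5, 0, 0, 0.01, 20], [-4.4, -1, 139.5, 0, 0, 0.01, 5], [-4.4, -1, 139.5, 0, 0, 0.01, 5], [-4.4, -1, 139.5, 0, 0, 0.01, 5], [-4.4, -1, 139.5, 0, 0, 0.01, 5]], newtons=50)

```text
time: 18.62
tool_pos: [432.4, -284.4, 57.1]
orientation: [-0.0, 0.333, 0.943, 0.0]
ft_force: [-0.2, 0.6, 0.1]
width: 26.3
```

Request:
jog_arm(moves=[[0, 0, 0, 0, 0, 0, 5], [0, 0, 0, 0, 0, 0, 5], [0, 0, 0, 0, 0, 0, 5], [0, 0, 0, 0, 0, 0, 5]])

```text
time: 19.12
tool_pos: [432.4, -284.4, 57.1]
orientation: [-0.0, 0.333, 0.943, 0.0]
ft_force: [-0.3, 0.1, -1.1]
width: 21.4
```

Request:
jog_arm(moves=[[0, 0, -60, 0, 0, 0, 5], [0, 0, -112, 0, 0, -0.1, 5], [0, 0, -112, 0, 0, -0.2, 5], [28, 53, -112, 0, 0, -0.35, 5], [56, 107, -112, 0, 0, -0.5, 5], [74.5, 142, -112, 0, 0, -0.65, 5], [74.5, 142, -112, 0, 0, -0.8, 5], [74.5, 142, -112, 0, 0, -0.946, 5], [74.5, 142, -112, 0, 0, -0.946, 5], [74.5, 142, -112, 0, 0, -0.946, 5]])

```text
time: 20.38
tool_pos: [463.5, -127.4, 169.1]
orientation: [-0.0, -0.131, 0.991, 0.0]
ft_force: [-0.2, -0.3, -1.7]
width: 21.9
```

Run:
```python
from look import *
o=get_obs();print(o['orientation'],2*np.arcsin(o['orientation'][1]),o['tool_pos'],o['joint_pos'].round(2),o["width"],o["ft_force"])
z=o["tool_pos"][2]-57.1
B=rect((463.6,-127.3),95,50,4);D=rect((463.6,-127.3),z+22,50,4)
save("w9.png",np.hstack([B,D]))
```

```text
[-1.44157973e-04 -1.31359733e-01  9.91334756e-01  4.50070375e-05] -0.26348094841114367 [ 463.60466689 -127.35772543  169.11654878] [ 0.24  0.24 -0.03  2.03  0.01  0.87  2.04] 21.729821319600315 [ 0.97414752  0.47810642 -1.59741855]
```

View pics/w9.png

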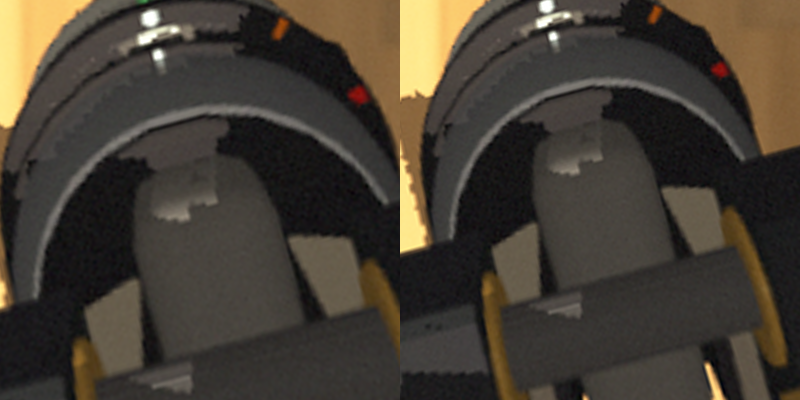

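Request:
jog_arm(moves=[[0, 0, 12, 0, 0, 0, 5], [0, 0, 18, 0, 0, 0, 5], [0, 0, 20, 0, 0, 0, 5], [0, 0, 20, 0, 0, 0, 5]])

```text
time: 20.92
tool_pos: [463.7, -127.1, 148.9]
orientation: [-0.0, -0.133, 0.991, 0.0]
ft_force: [-0.2, -0.5, -1.0]
width: 21.4
```

```bash
python3 -c "
from h import *
o=get_obs();print(2*np.arcsin(o['orientation'][1]),o['tool_pos'],o['ft_force'],o['moment'])"
```

```text
-0.2661336878139165 [ 463.66312113 -127.10880216  148.89446595] [-0.24594419 -0.51184082 -1.03933796] [0.04034629 0.02971166 0.00948607]
```

Plug is in the bore with no contact; on through the notches.

Request:
jog_arm(moves=[[0, 0, 3, 0, 0, 0, 5], [0, 0, 6, 0, 0, 0, 5], [0, 0, 6, 0, 0, 0, 5]])

```text
time: 21.3
tool_pos: [463.6, -127.1, 143.0]
orientation: [-0.0, -0.133, 0.991, 0.0]
ft_force: [-0.2, -0.3, -1.2]
width: 21.3
```

```bash
python3 -c "
from h import *
o=get_obs();print(2*np.arcsin(o['orientation'][1]),o['tool_pos'],o['ft_force'],o['moment'])"
```

```text
-0.2662791442316703 [ 463.61142362 -127.12338751  142.97544605] [-0.16971005 -0.25221904 -1.15386328] [ 0.06696755  0.03243308 -0.05001327]
```

Request:
jog_arm(moves=[[0, 0, 3, 0, 0, 0, 5], [0, 0, 6, 0, 0, 0, 5], [0, 0, 7.3, 0, 0, 0, 5], [0, 0, 7.3, 0, 0, 0, 5]])

```text
time: 21.8
tool_pos: [463.7, -127.1, 136.1]
orientation: [-0.0, -0.133, 0.991, 0.0]
ft_force: [-2.5, 0.9, 2.1]
width: 21.5
```

```bash
python3 -c "
from h import *
o=get_obs();print(2*np.arcsin(o['orientation'][1]),o['tool_pos'],o['ft_force'],o['moment'])"
```

```text
-0.26622581022516373 [ 463.71838546 -127.07246755  136.10072572] [-2.4526661   0.94891659  2.11615038] [ 0.07915086  0.39085193 -0.10133846]
```

Request:
jog_arm(moves=[[0, 0, 0, 0, 0, 0.12, 5], [0, 0, 0, 0, 0, 0.24, 5], [0, 0, 0, 0, 0, 0.36, 5], [0, 0, 0, 0, 0, 0.48, 5], [0, 0, 0, 0, 0, 0.58, 5], [0, 0, 0, 0, 0, 0.66, 5], [0, 0, 0, 0, 0, 0.7, 5], [0, 0, 0, 0, 0, 0.7, 5], [0, 0, 0, 0, 0, 0.7, 5]])

```text
time: 22.92
tool_pos: [464.4, -126.9, 136.2]
orientation: [0.0, 0.215, 0.977, 0.0]
ft_force: [2.4, 2.5, 2.2]
width: 21.5
```

Run:
```python
from look import *
o=get_obs();print(2*np.arcsin(o['orientation'][1]),o['tool_pos'],o['ft_force'],o['moment'],o["width"])
B=rect((463.6,-127.3),95,50,4);D=rect((463.6,-127.3),101,50,4)
save("w10.png",np.hstack([B,D]))
```

```text
0.43279215127252935 [ 464.38291398 -126.88775237  136.17293581] [1.88767676 2.97430274 3.0640247 ] [ 0.48615316 -0.27568586  0.08921221] 21.751382294766902
```

View pics/w10.png

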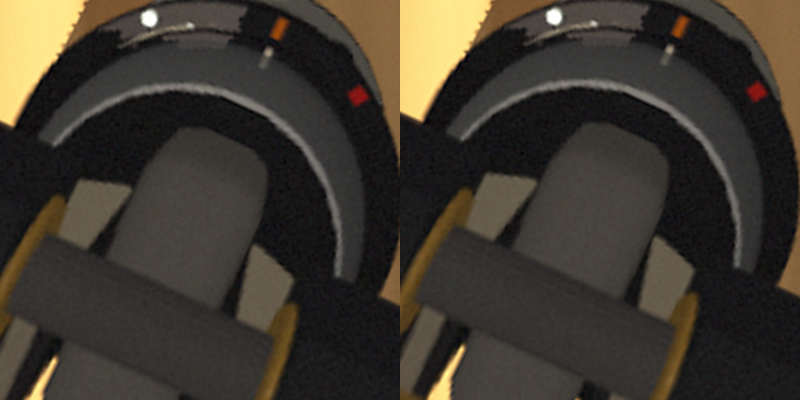

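```bash
python3 -c "
from h import *
job_done(); o=get_obs(); print(o['time'],o['tool_pos'],o['width'],o['ft_force'])"
```

```text
the job is handed in; nothing more can be done
the job is handed in; nothing more can be done
```

The job is handed in after about 23 s of robot time, with the lid held at the orange pulse mark. `job_done()` gave no verdict, and I could not read the robot's state after it.

- **Screw:** I turned the key clockwise until the moment rose to 0.32 N m. With the key lifted out, the slot stood at about −0.95 rad, against −0.935 rad expected at the stop.
- **Key:** I stood it back in the stand and let go. The wrist picture afterwards shows it upright in the hole. One detector reading put the key about 6 mm from the stand's centre in each of two pictures, which I took as detector noise because the rectified view showed it centred.
- **Lid:** It went through the notches without resistance and seated at the expected height. Turned 0.70 rad clockwise, its index line sits at 0.433 rad and the orange bar at 0.435 rad. It is gripped at 50 N, well short of the red mark.
- **Jars and mug:** I never went near them and saw no contact, but I did not measure them again at the end.
- **Disagreement:** Close to the gripper, the wrist camera read about 1 to 2 mm off from the measured tool position. I relied on the tool pose and the forces there, and both fits went in freely.

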